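# Gauge the bored blocks and reject the tight one

### The job

Check the two bored wooden blocks with the steel plug gauge: lift the gauge out of its dark wooden stand and push it fully home in the hole of the block that it passes into, leaving it standing there with the block about where it was. Then stand the block whose hole is too small for the gauge upright on the floor of the shallow plywood reject tray.

Things in the scene. Friction and masses are not known exactly. Their poses are not given: they have to be found in the camera images.
- gauge_handle (a point): Middle of the handle (26 mm dia., 50 mm long) of the loose steel plug gauge, 106 mm tall, z up. Below: collar 36 mm dia., underside 30 mm under this point; plug 22 mm dia., tapering in its last 20 mm to a 10 mm nose 80 mm under it. Starts in a fixed dark wood stand 80x80x60 mm, this point 90 mm above the table. Fully home: collar on the block's top, this point 30 mm above it.
- go_hole (a point): Centre of the mouth of the large hole (28 mm dia., straight through; the gauge fits) in the top of a loose light wood block, x 60 by y 48 by z 60 mm, 130 g, standing on the table; this point is 60 mm above the table. x along the 60 mm side, y along the 48 mm side, z up.
- nogo_centre (a point): Centre (30 mm up) of the other bored block, the reject: same wood, size (x 60, y 48, z 60 mm) and axes, loose, 130 g, but its through hole is only 14 mm dia.: just the tip of the gauge's nose would enter. A third block of that size with no hole, an undrilled blank, stands in the same row and has no part in this; the order of the three varies.
- tray_in (a point): Centre of the inner floor of the fixed, shallow, open plywood reject tray: x 180 by y 150 mm outside, walls 5 mm thick, rim 20 mm above this floor, floor 5 mm above the table. x along the 180 mm side, z up. A block standing in it has its centre 30 mm above this point.
Things that resemble listed ones, but are neither listed nor needed, are in the scene too. What is shaped like the part that bears go_hole but orange is not meant.

How it is judged:
By the outcome, as a careful person would: the job done as asked, in the order asked, and still so for the second after the job is handed in, with the robot touching nothing.
It also fails if it takes over 58 s, if anything falls off the work surface, if the arm or the gripper's body presses on something with over 40 N, if the wrist force passes 120 N, or if a joint passes its speed limit or range.

### The arm

A 6-joint arm with a two-finger parallel gripper is mounted at the origin on the work surface. World frame = base frame: x ahead of the robot, y to its left, z up, the work surface at z = 0. Lengths are in m, angles in degrees, forces in N, time in s.
With the tool pointing down it reaches from about 0.425 to 0.95 m from the base axis. Payload 3.5 kg.
Tool frame: the origin (TCP) lies on the centre line of the jaws, within the pads' length; the fingertips stand 17 mm ahead of it and the grasp point (between the pads) lies 2 mm behind it; z points along the fingers, y is the direction in which the jaws open and shut (so a half turn about z gives the same grasp; the last joint's range is limited). The gripper opens to 85 mm and grips with 20 to 120 N. Pads are 22 mm wide; open, the fingers measure 114 mm over their backs; the gripper's body (76 mm by 85 mm) begins 54 mm behind the grasp point. The pads swing forward as they close: fully open they stand 13 mm farther back than shut.
Start: joints at [60.848, 16.404, 90.338, -0, 73.258, -8.594], TCP at [0.237, 0.632, 0.248] pointing down, gripper open.
Joint ranges: [-158.93, 158.93], [-51.34, 127.21], [12.03, 142.37], [-87.48, 267.48], [13.55, 161.25], [-162.69, 162.69]. Speed limits (degrees/s): [159.86, 159.86, 180, 180, 180, 180].

### API

Orientations are given as [roll, pitch, yaw] about the fixed x, y, z axes, in that order (R = Rz(yaw) Ry(pitch) Rx(roll)).
In Python, from rig import * gives the robot as it stands. The module is installed in compiled form; this text tells all that it offers. Calls block until the motion is done:
- move_pose(position, orientation): joint-space move of the TCP to a pose.
- move_l(position, ori=None, rate=0.15, contact_N=None): straight line of the TCP; ori=None keeps the orientation; rate is the mean speed in m/s. With contact_N (N) it stops when the force on the tool has changed by that much, and returns True; else False.
- move_j(angles): joint-space move.
- gripper_to(opening): finger opening in m; the grip force is fixed at half the most; returns when the fingers have stopped.
- pause(seconds).
- solve_ik(position, orientation): joint angles nearest the present ones, or None.
- snapshot(name): name is "side" or "top" or "wrist"; returns a dict with "img" (420x560x3 uint8, red, green, blue), "vertical_fov" (degrees; the focal length in pixels is half the picture's height over the tangent of half this angle, whatever the lens; pixels are square), "cx", "cy" (the principal point, pixels), "extrinsics" (4x4, takes a point from camera to world coordinates). Camera axes: x right, y down, z forward; pixel columns grow to the right and rows downward; lengths in m; the calibration is good to about 2 mm. A picture is of the moment at which its call begins. There is no depth.
A pose or a line that the arm cannot do raises IKError and nothing moves.
- sign_off(): hands the job in, once; it reports no verdict.
Readings, each from a call of its own:
- current_time(): time.
- current_qpos(): joint angles.
- current_joint_vel(): joint speeds.
- current_joint_efforts(): joint torques, N m.
- current_tcp_pos(): TCP position.
- current_tool_rot(): TCP orientation.
- current_wrist_force(): force on the tool from outside, world axes, zero at the start.
- current_moment(): the same for the moment, N m.
- current_finger_gap(): finger opening in m.
Only numpy, scipy, OpenCV 4.12 (cv2) and the standard library are available. Lean on these libraries where they do the work, as an engineer would, in place of code of your own. Each camera call takes 0.05 s, during which the arm holds its last target. There are 200 camera calls.

## Working session

There is one attempt and no reset: what is moved stays moved. The work goes in short steps, each a Python script; the robot and the scene stay as the last script left them, time stands still between calls to the robot, and variables do not carry over. Pictures are saved under pics/ and viewed, about 8 in all and at most 12, crops included, and the job is handed in when it is done.

```bash
mkdir -p pics; python3 - <<'E'
from rig import *
import cv2,numpy as np
for n in ["top","side","wrist"]:
    s=snapshot(n); cv2.imwrite(f"pics/{n}0.png",s["img"][:,:,::-1]); np.save(f"pics/{n}0.npy",s["extrinsics"])
    print(n,s["vertical_fov"],s["cx"],s["cy"],np.round(s["extrinsics"],4).tolist())
print(current_time(),current_tool_rot())
E
```

```text
top 50.17255882096198 281.07577109652885 213.4498494455806 [[0.0286, -0.9959, 0.0861, 0.5073], [-0.9993, -0.0262, 0.0284, -0.0414], [-0.0261, -0.0868, -0.9959, 1.0878], [0.0, 0.0, 0.0, 1.0]]
side 44.03788891076397 287.6759578536755 213.84565606374778 [[0.6865, -0.3979, 0.6086, -0.1004], [-0.727, -0.3617, 0.5836, -0.715], [-0.0121, -0.8431, -0.5376, 0.7094], [0.0, 0.0, 0.0, 1.0]]
wrist 59.05508600308113 283.6206344789073 208.6097646255377 [[0.3508, 0.8938, 0.2795, 0.1652], [0.9365, -0.3344, -0.106, 0.6588], [-0.0013, 0.2989, -0.9543, 0.3726], [0.0, 0.0, 0.0, 1.0]]
0.15 [-1.79897343e+02 -1.38715767e-02  1.59444114e+02]
```

View pics/top0.png

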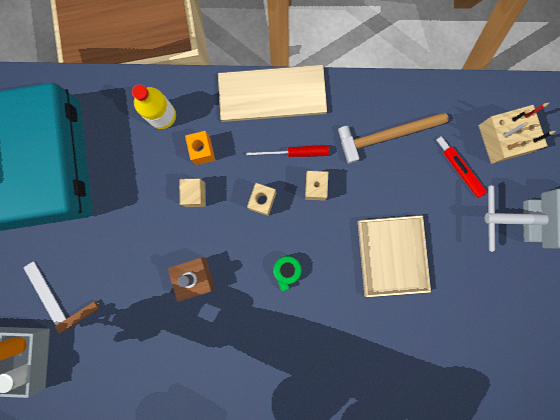

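View pics/side0.png

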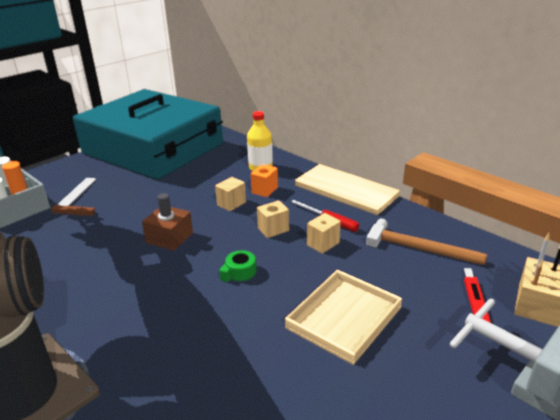

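```bash
python3 - <<'E'
import cv2,numpy as np
im=cv2.imread("pics/top0.png")
def c(x0,y0,x1,y1,f): return cv2.resize(im[y0:y1,x0:x1],None,fx=f,fy=f,interpolation=cv2.INTER_CUBIC)
a=c(230,160,340,220,7)   # 770x420 
b=cv2.resize(im[205:305,350:440],(270,300)); 
cv2.imwrite("pics/c1.png",a)
d=c(160,250,220,310,7) # 420x420
t=c(350,208,440,303,4) #360x380
m=np.zeros((420,785,3),np.uint8); m[:,:420]=d; m[:380,425:785]=t
cv2.imwrite("pics/c2.png",m)
E
```

```text
(no output)
```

View pics/c1.png

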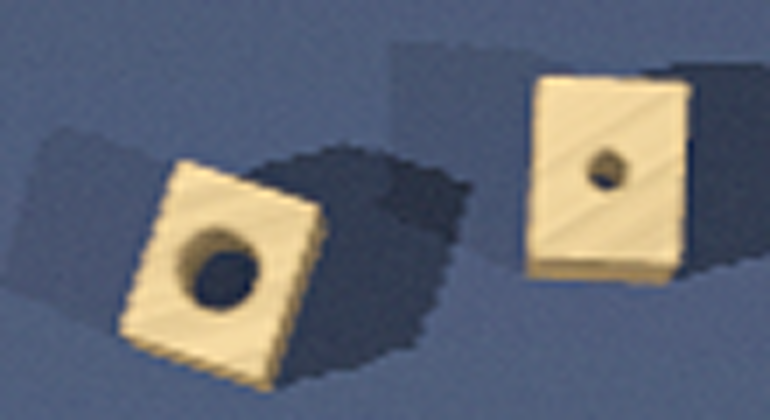

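View pics/c2.png

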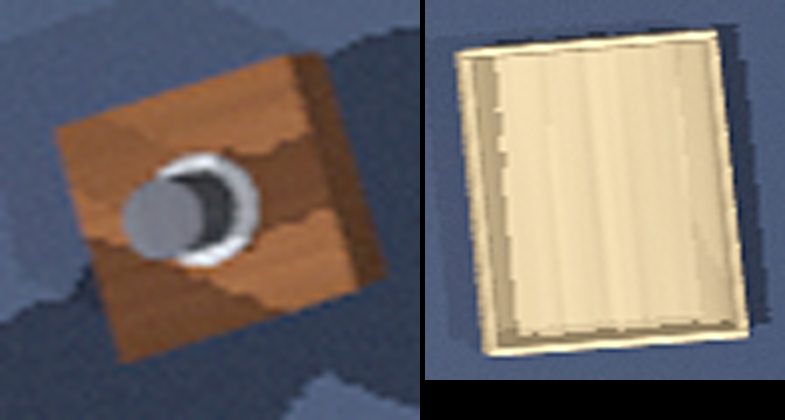

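```bash
cat > h.py <<'E'
import cv2,numpy as np
F={"top":50.17255882096198,"side":44.03788891076397,"wrist":59.05508600308113}
C={"top":(281.0758,213.4498),"side":(287.676,213.8457),"wrist":(283.6206,208.6098)}
def ray(n,E,px,z):
    f=210/np.tan(np.radians(F[n]/2)); px=np.atleast_2d(px).astype(float)
    d=np.c_[(px-C[n])/f,np.ones(len(px))]@E[:3,:3].T
    return (E[:3,3]+d*((z-E[2,3])/d[:,2])[:,None])[:,:2]
def crop(X,x0,y0,f): return (np.array(X,float)+.5)/f-.5+np.array([x0,y0])
def rect(P):
    P=np.array(P); l=[np.linalg.norm(P[i]-P[(i+1)%4]) for i in range(4)]
    e=P[1]-P[0]+P[2]-P[3]; g=P[3]-P[0]+P[2]-P[1]
    print(" centre",P.mean(0).round(4),"sides",np.round(l,4),"ang01",np.degrees(np.arctan2(e[1],e[0])).round(1),"ang03",np.degrees(np.arctan2(g[1],g[0])).round(1))
E
python3 - <<'E'
from h import *
E=np.load("pics/top0.npy")
r=lambda X,x0,y0,f,z: ray("top",E,crop(X,x0,y0,f),z)
print("go");rect(r([(180,160),(322,207),(265,383),(120,330)],230,160,7,.06));print(r([(217,270)],230,160,7,.06))
print("nogo");rect(r([(540,76),(690,86),(682,264),(530,260)],230,160,7,.06));print(r([(607,169)],230,160,7,.06))
print("stand");rect(r([(55,128),(292,55),(357,288),(120,362)],160,250,7,.06))
print("handle",r([(160,219)],160,250,7,.115),"collar",r([(206,210)],160,250,7,.066))
print("tray");rect(r([(32,52),(291,32),(322,337),(62,354)],350,208,4,.025))
E
```

```text
go
 centre [0.6305 0.0348] sides [0.0497 0.0612 0.0511 0.0598] ang01 -107.8 ang03 163.2
[[0.6304127  0.03632364]]
nogo
 centre [ 0.6665 -0.0926] sides [0.0496 0.0593 0.0499 0.0614] ang01 -91.3 ang03 178.4
[[ 0.66722178 -0.09140398]]
stand
 centre [0.4398 0.1939] sides [0.0812 0.0787 0.0807 0.079 ] ang01 -71.2 ang03 -161.6
handle [[0.4395924  0.19542857]] collar [[0.43952297 0.1924931 ]]
tray
 centre [ 0.5066 -0.278 ] sides [0.1527 0.1783 0.1509 0.177 ] ang01 -84.3 ang03 -173.9
```

```bash
python3 - <<'E'
from rig import *
from h import *
move_pose([.4397,.194,.22],[180,0,108])
s=snapshot("wrist"); cv2.imwrite("pics/w1.png",s["img"][:,:,::-1]); np.save("pics/w1.npy",s["extrinsics"])
print(current_time(),current_tcp_pos(),s["cx"],s["cy"],s["extrinsics"].round(3).tolist())
E
```

```text
1.9583 [0.43976007 0.19474624 0.22021242] 283.6206344789073 208.6097646255377 [[0.951, 0.296, 0.094, 0.416], [0.31, -0.907, -0.283, 0.267], [0.001, 0.298, -0.954, 0.346], [0.0, 0.0, 0.0, 1.0]]
```

View pics/w1.png

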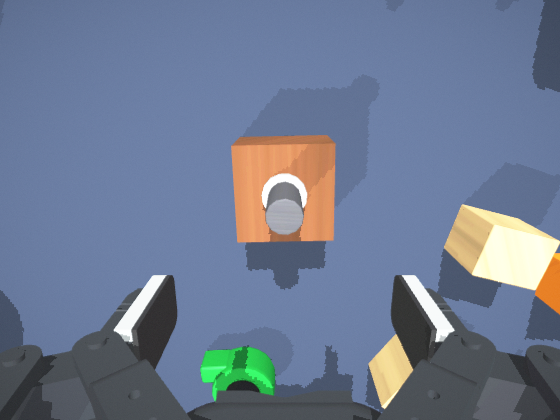

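```bash
python3 - <<'E'
from h import *
E=np.load("pics/w1.npy")
print(ray("wrist",E,(284.5,216),.115),ray("wrist",E,(284.5,194.5),.066)); rect(ray("wrist",E,[(232,145),(335,143),(334,241),(237,242)],.06))
f=210/np.tan(np.radians(F["wrist"]/2))
for p in [(.4397,.194,.115),(.4397,.194,.06)]:
    q=E[:3,:3].T@(np.array(p)-E[:3,3]); print(q[:2]/q[2]*f+C["wrist"])
E
```

```text
[[0.44077909 0.19429672]] [[0.44053415 0.19560513]]
 centre [0.4411 0.1939] sides [0.0789 0.0808 0.0806 0.0801] ang01 18.9 ang03 -70.7
[282.79656919 215.9241677 ]
[282.85366801 194.06426623]
```

```bash
python3 - <<'E'
from rig import *
from h import *
x,y=.4402,.1944; o=[180,0,108]
print(move_l([x,y,.092],o,rate=.12,contact_N=8), current_tcp_pos())
gripper_to(.015); print(current_finger_gap(),current_wrist_force(),current_tcp_pos())
move_l([x,y,.19],rate=.1)
print(current_wrist_force(),current_finger_gap())
move_l([.58,.05,.19],rate=.2)
pause(.2)
s=snapshot("wrist"); cv2.imwrite("pics/w2.png",s["img"][:,:,::-1]); np.save("pics/w2.npy",s["extrinsics"])
print(current_time(),current_tcp_pos(),current_tool_rot())
E
```

```text
False [0.4408933  0.19457639 0.09284098]
0.024637027121190952 [0.28710858 0.14818519 2.580008  ] [0.44046046 0.1944638  0.09242841]
[-0.15292663  0.14176329 -2.23978749] 0.024634277495352422
6.3 [0.57961579 0.05069163 0.19014368] [1.79992202e+02 2.31177517e-04 1.08060667e+02]
```

View pics/w2.png

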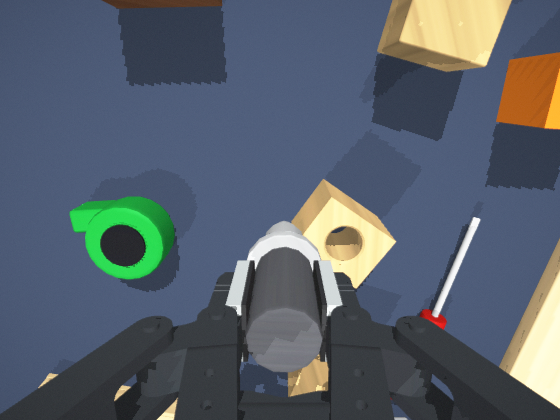

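```bash
python3 - <<'E'
from h import *
E=np.load("pics/w2.npy")
print("hole",ray("wrist",E,(344,243),.06)); P=ray("wrist",E,[(323,180),(396,240),(356,288)],.06); print(P, np.linalg.norm(np.diff(P,axis=0),axis=1))
print("handle top",ray("wrist",E,(284,336),.213), "collar top",ray("wrist",E,(284,258),.165))
im=cv2.imread("pics/w2.png"); cv2.imwrite("pics/c3.png",cv2.resize(im[170:380,220:410],None,fx=2.8,fy=2.8,interpolation=cv2.INTER_CUBIC))
E
```

```text
hole [[0.63172872 0.03619821]]
[[0.60053802 0.07645589]
 [0.66756257 0.05042202]
 [0.65397534 0.00391336]] [0.07190308 0.04845274]
handle top [[0.57932619 0.05198469]] collar top [[0.57773255 0.05711803]]
```

View pics/c3.png

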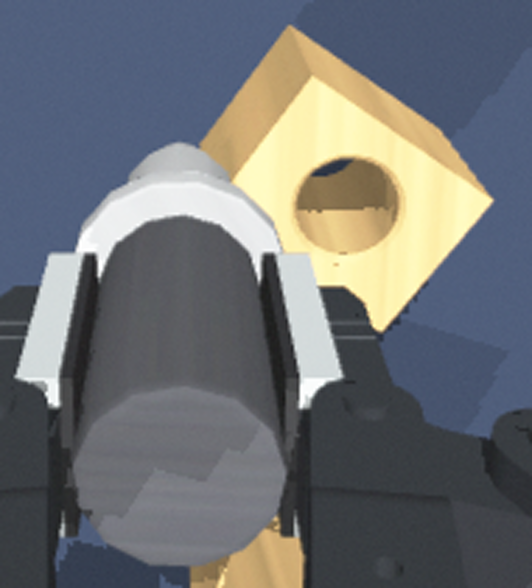

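```bash
python3 - <<'E'
from rig import *
from h import *
x,y=.6312,.0360
move_l([x,y,.19],rate=.2); pause(.2); p=current_tcp_pos(); print(p)
c=move_l([x,y,.0905],rate=.06,contact_N=8); print(c,current_tcp_pos(),current_wrist_force(),current_moment(),current_finger_gap())
s=snapshot("top"); cv2.imwrite("pics/t2.png",cv2.resize(s["img"][110:290,160:400,::-1],None,fx=3,fy=3))
print(current_time())
E
```

```text
[0.63040649 0.03640013 0.18980487]
True [0.6310815  0.0360171  0.09241193] [-0.19480777  0.27233288  5.89014659] [-0.0247827   0.09946435  0.00930585] 0.024572130976297322
8.5083
```

```bash
python3 - <<'E'
from rig import *
from h import *
gripper_to(.06); print(current_wrist_force())
x,y,_=current_tcp_pos()
move_l([x,y,.22],rate=.15)
o=[180,0,-1.5]
move_pose([.60,-.092,.22],o); pause(.1)
s=snapshot("wrist"); cv2.imwrite("pics/w3.png",s["img"][:,:,::-1]); np.save("pics/w3.npy",s["extrinsics"])
print(current_time(),current_tcp_pos(),current_qpos())
E
```

```text
[-0.09899814  0.19955313  0.20334276]
11.6083 [ 0.60004088 -0.09169747  0.21988396] [-1.82578508e+01  9.33690952e+00  1.01755465e+02  2.14087605e-03
  6.89177972e+01  7.31985629e+01]
```

View pics/w3.png

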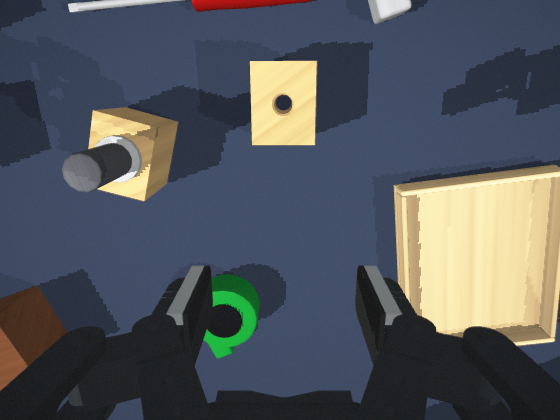

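```bash
python3 - <<'E'
from h import *
E=np.load("pics/w3.npy")
rect(ray("wrist",E,[(250,61),(316.5,61),(316,145),(252,145)],.06)); print(ray("wrist",E,(283.5,103),.06))
rect(ray("wrist",E,[(395,186),(560,167),(560,342),(411,348)],.025))
E
```

```text
centre [ 0.668 -0.093] sides [0.0477 0.0599 0.049  0.0599] ang01 -91.4 ang03 179.1
[[ 0.66897502 -0.09295199]]
 centre [ 0.5132 -0.2774] sides [0.1436 0.185  0.1513 0.1738] ang01 -86.7 ang03 -169.9
```

```bash
python3 - <<'E'
from rig import *
from h import *
x,y=.6673,-.0927; o=[180,0,-1.3]
gripper_to(.08)
move_l([x,y,.14],o,rate=.2)
print(move_l([x,y,.04],rate=.1,contact_N=8),current_tcp_pos())
gripper_to(.035); print(current_finger_gap(),current_wrist_force())
move_l([x,y,.16],rate=.12); print(current_finger_gap(),current_wrist_force())
o=[180,0,6]
move_l([.507,-.278,.16],o,rate=.15); pause(.2)
print(move_l([.507,-.278,.043],rate=.06,contact_N=6),current_tcp_pos(),current_wrist_force(),current_time())
s=snapshot("wrist"); cv2.imwrite("pics/w4.png",s["img"][:,:,::-1])
E
```

```text
False [ 0.66808699 -0.09290715  0.04104197]
0.047252290469392874 [0.51852114 0.69915573 3.10952933]
0.047418172740829004 [-0.03152767  0.18798206 -1.65018805]
True [ 0.50700465 -0.27807623  0.04596826] [-1.27441208 -0.4153072   4.44085075] 19.0417
```

Contact came at TCP z 0.046, as expected for the block standing on the tray floor (0.041 + 0.005). Release, retreat and check.

```bash
python3 - <<'E'
from rig import *
from h import *
gripper_to(.066); p=current_tcp_pos()
move_l([p[0],p[1],.2],rate=.12)
move_pose([.40,.40,.3],[180,0,108]); pause(.3)
t=snapshot("top")["img"][110:310,160:440,::-1]; s=snapshot("side")["img"][130:370,130:420,::-1]
cv2.imwrite("pics/f.png",np.hstack([cv2.resize(t,(420,300),interpolation=3),cv2.resize(s,(363,300),interpolation=3)]))
print(current_time(),current_wrist_force())
E
```

```text
23.725 [0.15302469 0.90718934 0.4738252 ]
```

View pics/f.png

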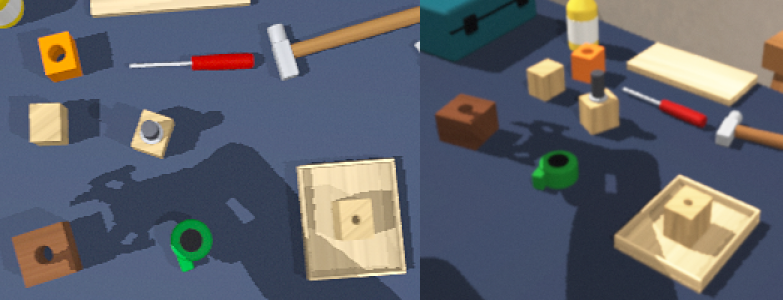

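The final picture shows the gauge standing in the go block with its collar down (left view about (150,130)). The small-hole block stands upright near the middle of the tray (about (355,218)), and the robot is clear of everything.

```bash
python3 -c "
from rig import *
sign_off()"
```

```text
the job is handed in; nothing more can be done
```

I lifted the gauge out of its stand and pushed it home in the 28 mm hole. I then stood the 14 mm-hole block upright near the middle of the reject tray, and handed the job in at about 24 s on the robot clock.

- **Gauge:** the push stopped on contact at tool height 0.0924 m, which matches the collar resting on the block's top. Side force was under 0.4 N.
- **Reject block:** contact came at 0.046 m against an expected 0.046 m, so it is on the tray floor.
- **Final pictures:** the gauge is standing in its block, and that block is about where it was. The reject is upright in the tray, nothing else appears to have moved, and the arm is clear.
- **Disagreements:** the top and wrist cameras differed by 1–2 mm on the holes, so I used values in between. One wrist-camera estimate of the tray centre was about 7 mm off because a corner was out of view; I used the top camera there. No other check failed.

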